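# Put the V rests of a welding jig in order and lay the stepped tube level

### The arm

A 6-joint arm with a two-finger parallel gripper is mounted at the origin on a cart in front of the work surface, level with it; the furniture and walls round the work are solid. World frame = base frame: x ahead of the robot, y to its left, z up, the work surface at z = 0. Lengths are in m, angles in rad, forces in N, time in s.
With the tool pointing down it reaches from about 0.325 to 0.775 m from the base axis. Payload 5.5 kg.
Tool frame: the origin (TCP) lies between the finger pads; the fingertips stand 8 mm ahead of it and the grasp point (between the pads) lies 11 mm behind it (tcp_to_tips is the distance from the TCP to the fingertips, in m); z points along the fingers, y is the line along which they close (so a half turn about z gives the same grasp; the last joint's range is limited). The gripper opens to 88 mm and grips with 3 to 60 N. Pads are 20 mm wide; open, the fingers measure 115 mm over their backs; the gripper's body (75 mm by 178 mm) begins 61 mm behind the grasp point.
Start: joints at [-1.196, 0.091, 1.231, -0, 1.82, -0.057], TCP at [0.251, -0.545, 0.231] pointing down, gripper open.
Joint ranges: [-2.87, 2.87], [-0.86, 2.18], [0.17, 2.46], [-1.51, 4.65], [0.06, 2.69], [-2.65, 2.65]. Speed limits (rad/s): [2.57, 2.57, 3.01, 3.14, 3.14, 3.14].

### API

Orientations are given as a unit quaternion [w, x, y, z].
In Python, from bench import * gives the robot as it stands. Calls block until the motion is done:
- move_to(position, orientation): joint-space move of the TCP to a pose.
- move_l(position, speed=0.15, orientation=None): straight line of the TCP; orientation=None keeps the orientation; speed is the mean speed in m/s.
- movej(angles): joint-space move.
- gripper_open() and close(): open the fingers fully, or close them until they stop; the grip force is fixed at half the most.
- hold(seconds).
- inverse_kinematics(position, orientation): joint angles nearest the present ones, or None.
- state(): the state.
- get_image(name): name is "scene" or "top" or "wrist"; returns a dict with "frame" (480x640x3 uint8, blue, green, red), "depth" (480x640 float32, m along the optical axis (not along the pixel's ray), 0 where there is no reading), "camera_matrix" (3x3 intrinsics, pixels), "k1" (the pictures are not rectified: a ray, as slopes to the right and down, at radius r is drawn at 1 + k1 r^2 times it, then the intrinsics apply), "view" (4x4, takes a point from world to camera coordinates). Camera axes: x right, y up, looking along -z (the intrinsics and any distortion apply to the point x, -y, -z); pixel columns grow to the right and rows downward; lengths in m; the calibration is good to about 2 mm. A picture is of the moment at which its call begins.
A pose or a line that the arm cannot do raises IKError and nothing moves.
- job_done(): hands the job in; it is judged then, once.
The state is a dict: "time": time; "joint_pos": joint angles; "dq": joint speeds; "joint_torque": joint torques, N m; "ee_pos": TCP position; "ee_rot": TCP orientation; "ft_force": force on the tool from outside, world axes, zero at the start; "moment": the same for the moment, N m; "finger_gap": finger opening in m; "finger_force": force on a finger pad.
Only numpy, scipy, OpenCV 4.12 (cv2) and the standard library are available. Lean on these libraries where they do the work, as an engineer would, in place of code of your own. Each camera call takes 0.05 s, during which the arm holds its last target. There are 200 camera calls.

### The job

The three V rests of the welding jig stand in the wrong nests. Change them round, setting one aside on the bare bench meanwhile, so that the lowest one with the widest V stands next to the upright end stop, the medium one in the middle and the tallest one with the narrowest V farthest from the stop, each squarely in its nest with its V along the row; then lay the stepped tube in them, thick end towards the stop and centred over the row, so that each section rests in the V made for it and the tube lies level. Leave the spanner and the chipping hammer beside the work alone.

Things in the scene. Friction and masses are not known exactly. Their poses are not given: they have to be found in the camera images.
- tube: Stepped tube 304 mm long over its 72 mm square end plates, 0.85 kg. Origin: on the axis at mid length; y along the axis to the thick end. Diameter 60 mm for y 57..145 mm, 40 for -40..50, 20 for -145..-47. Balances near y = +20; grip from above at y = +30 (clear of the rests). Starts level on the bench, axis 36 mm up, on the far side of the jig; in the right rests its axis is 0.103 above the bench.
- rest_wide: Lowest, widest V, for the 60 mm section. V rest, loose, 0.38 kg: foot plate 56 (x) x 44 (y) x 8 mm, 24 mm square post, V of angle iron on top running along its y. V bottom 48 mm, top 73 mm above its origin, 51 mm across inside. Origin: centre of the foot's underside, z up. Grip from above across the flush faces at y = +-12 mm, pads about at the V's bottom.
- rest_medium: Medium V, for the 40 mm section. V rest, loose, 0.36 kg: foot plate 56 (x) x 44 (y) x 8 mm, 24 mm square post, V of angle iron on top running along its y. V bottom 62 mm, top 79 mm above its origin, 34 mm across inside. Origin: centre of the foot's underside, z up. Grip from above across the flush faces at y = +-12 mm, pads about at the V's bottom.
- rest_narrow: Tallest, narrowest V, for the 20 mm section. V rest, loose, 0.34 kg: foot plate 56 (x) x 44 (y) x 8 mm, 24 mm square post, V of angle iron on top running along its y. V bottom 76 mm, top 86 mm above its origin, 20 mm across inside. Origin: centre of the foot's underside, z up. Grip from above across the flush faces at y = +-12 mm, pads about at the V's bottom.
- nest_left: Left (+y) one of three like sheet-steel nests fixed in a row on the rail, 85 mm apart. Origin: centre of its underside; y along the row, +y to the left. Its floor, 0.013 above the bench, is 64 (x) x 58 (y) mm; its lips are 11 mm high and flare out by 6 mm to guide a foot home.
- nest_middle: Middle one of three like sheet-steel nests fixed in a row on the rail, 85 mm apart. Origin: centre of its underside; y along the row, +y to the left. Its floor, 0.013 above the bench, is 64 (x) x 58 (y) mm; its lips are 11 mm high and flare out by 6 mm to guide a foot home.
- nest_right: Right (-y) one of three like sheet-steel nests fixed in a row on the rail, 85 mm apart. Origin: centre of its underside; y along the row, +y to the left. Its floor, 0.013 above the bench, is 64 (x) x 58 (y) mm; its lips are 11 mm high and flare out by 6 mm to guide a foot home.
- end_stop: Fixed upright plate 90 wide, 12 mm thick, top 0.130 above the bench, on a 90 x 50 mm foot. Stands on the rail (flat bar 100 x 440 x 10 mm) 172 mm from the middle nest, left or right; a fixed magnetic square lies at the other end. Origin: under its foot; y along the row. Free spot: the bench in line with the row, 275 mm to the left (+y) of the middle nest, is bare for 40 mm round.
- spanner: Bystander: loose flat spanner, 199 x 32 x 10 mm, lying left of the work; leave it alone. Origin: centre of its underside, y lengthwise.
- hammer: Bystander: loose chipping hammer, 243 x 122 x 23 mm, lying right of the work; leave it alone. Origin: centre of its underside, y lengthwise.
Mind the look-alikes: they are no part of the job. What is shaped like the rest_medium but blue or turquoise is not meant.

How it is judged:
By the outcome, as a careful person would: the job done as asked, in the order asked, and still so for the second after the job is handed in, with the robot touching nothing.
It also fails if it takes over 106 s, if anything falls off the work surface, if the arm or the gripper's body presses on something with over 40 N, if the wrist force passes 120 N, or if a joint passes its speed limit or range.

## Working session

There is one attempt and no reset: what is moved stays moved. The work goes in short steps, each a Python script; the robot and the scene stay as the last script left them, time stands still between calls to the robot, and variables do not carry over. Pictures are saved under pics/ and viewed, at most 14 in all, crops included, and the job is handed in when it is done.

```bash
ls; mkdir -p pics; cat > h.py <<'E'
from bench import *
import numpy as np, cv2
def pts(im):
    """world xyz per pixel from depth"""
    K=np.array(im["camera_matrix"]);V=np.array(im["view"]);k=im["k1"];d=im["depth"]
    v,u=np.mgrid[0:480,0:640]
    x=(u-K[0,2])/K[0,0];y=(v-K[1,2])/K[1,1]
    a,b=x.copy(),y.copy()
    for _ in range(8):
        s=1+k*(a*a+b*b);a,b=x/s,y/s
    c=np.stack([a*d,-b*d,-d,np.ones_like(d)],-1)
    w=(c@np.linalg.inv(V).T)[...,:3]
    w[d<=0]=np.nan
    return w
def ray(im,u,v):
    K=np.array(im["camera_matrix"]);V=np.array(im["view"]);k=im["k1"]
    p=cv2.undistortPoints(np.array([[[u,v]]],float),K,np.array([k,0,0,0.]))[0,0]
    T=np.linalg.inv(V); return T[:3,3],T[:3,:3]@np.array([p[0],-p[1],-1])
def plane(im,u,v,z):
    o,d=ray(im,u,v); return o+d*(z-o[2])/d[2]
E
python3 - <<'E'
from h import *
import pickle
for n in("scene","top","wrist"):
    im=get_image(n);cv2.imwrite(f"pics/{n}0.png",im["frame"]);pickle.dump(im,open(n+"0.pkl","wb"))
    print(n,np.linalg.inv(np.array(im["view"])).round(3).tolist(),im["k1"],np.array(im["camera_matrix"]).tolist())
s=state();print(s)
E
```

```text
pics
scene [[-0.455, 0.539, -0.709, -0.422], [-0.891, -0.265, 0.369, 0.462], [0.011, 0.799, 0.601, 0.825], [0.0, 0.0, 0.0, 1.0]] 0.0375115555737436 [[566.3102700587134, 0.0, 323.9385143300771], [0.0, 566.3102700587134, 249.9897228215496], [0.0, 0.0, 1.0]]
top [[0.013, 0.985, -0.171, 0.232], [-1.0, 0.014, 0.006, -0.002], [0.008, 0.171, 0.985, 1.525], [0.0, 0.0, 0.0, 1.0]] -0.08067660800002482 [[594.6113403289418, 0.0, 310.2071017881127], [0.0, 594.6113403289418, 240.96433270947938], [0.0, 0.0, 1.0]]
wrist [[0.418, 0.872, 0.255, 0.32], [-0.908, 0.401, 0.117, -0.512], [-0.001, -0.281, 0.96, 0.384], [0.0, 0.0, 0.0, 1.0]] -0.010451215297185056 [[377.3300928644112, 0.0, 323.0033501851341], [0.0, 377.3300928644112, 242.29133530530237], [0.0, 0.0, 1.0]]
{'time': 0.15, 'joint_pos': array([-1.19567195e+00,  9.17258378e-02,  1.23160824e+00, -3.47396525e-05,
        1.81978197e+00, -5.66824625e-02]), 'dq': array([ 0.00045184, -0.00138638, -0.00149688,  0.0020136 ,  0.00077193,
       -0.00108729]), 'joint_torque': array([ 1.46637663e-03, -4.47045922e+01, -4.06907594e+01,  6.99224579e-02,
        2.74967705e-02, -1.02107563e-04]), 'ee_pos': array([ 0.25102957, -0.5447363 ,  0.22974328]), 'ee_rot': array([-7.49391372e-04,  9.76783884e-01,  2.14225732e-01, -1.37390590e-04]), 'ft_force': array([-0.36958625,  0.27682401, -0.76049823]), 'moment': array([-0.03560633, -0.01004708,  0.01451281]), 'finger_force': 0.0, 'finger_gap': 0.08794374570519735}
```

View pics/scene0.png

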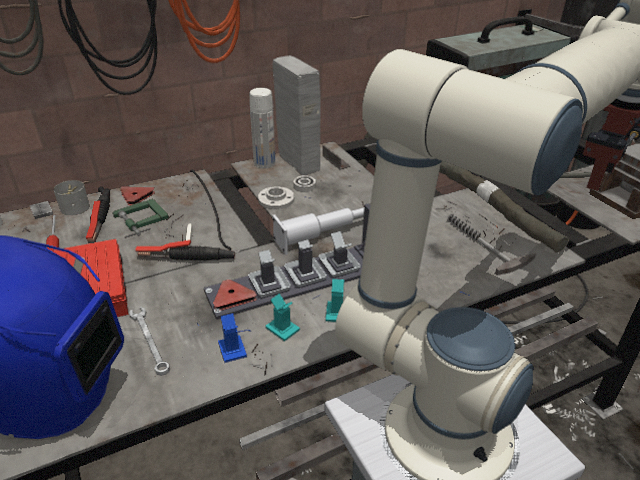

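View pics/top0.png

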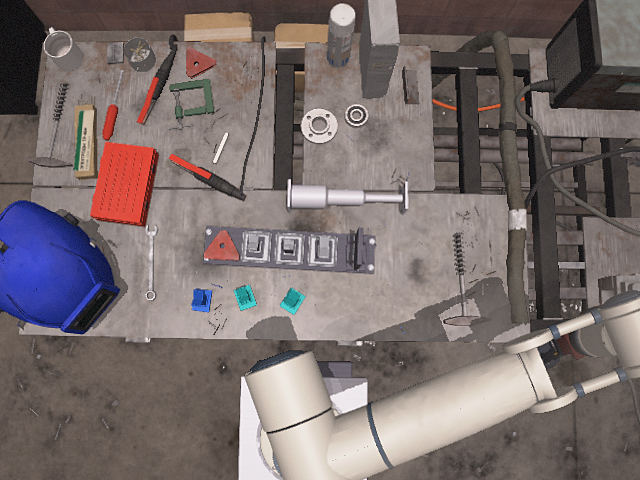

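The scene shows the stop at the right (-y) end of the rail, top px (360,250), and the magnetic square at the left (222,245). The grey rests stand in the nests at top px (256,247), (290,248) and (322,248). The tube is at (348,196), thick end left, so it has to be turned half round.
What could be taken for a rest: grey (256,247), (290,248), (322,248), and the blue (202,300) and turquoise (246,297), (292,300) look-alikes. I choose the grey ones in the nests.

```bash
python3 - <<'E'
from h import *
import pickle
im=pickle.load(open("top0.pkl","rb"));w=pts(im)
for n,(u,v) in dict(nl=(256,247),nm=(290,248),nr=(322,248),free=(180,247),stop=(360,250),tubeL=(290,195),tubeR=(404,196),bench=(400,250)).items():
    r=w[v-16:v+17,u-16:u+17].reshape(-1,3);r=r[~np.isnan(r[:,0])]
    hi=r[r[:,2]>np.percentile(r[:,2],93)]
    print(n,plane(im,u,v,.013).round(3),"hi",hi.mean(0).round(3),r[:,2].max().round(3),"med z",np.median(r[:,2]).round(3))
# wrist view over the row, from the front (camera is offset): look from 2 places
p=plane(im,290,248,.013)
q=[0,1,0,0]
for y in(.0,):
    print(inverse_kinematics([p[0]-.02,p[1],.30],q),inverse_kinematics([p[0]-.02,p[1],.30],[0,.7071,.7071,0]),inverse_kinematics([p[0]-.02,p[1],.30],[0,.7071,-.7071,0]))
print(state()["time"])
b=im["frame"][170:330,140:420];cv2.imwrite("pics/c0.png",cv2.resize(b,None,fx=2.8,fy=2.8,interpolation=2))
E
```

```text
nl [0.476 0.129 0.013] hi [0.478 0.131 0.089] 0.099 med z 0.019
nm [0.475 0.041 0.013] hi [0.473 0.043 0.096] 0.104 med z 0.018
nr [ 0.476 -0.041  0.013] hi [ 0.472 -0.045  0.084] 0.093 med z 0.018
free [0.473 0.325 0.013] hi [0.473 0.326 0.006] 0.009 med z -0.001
stop [ 0.472 -0.139  0.013] hi [ 0.455 -0.128  0.133] 0.137 med z 0.016
tubeL [0.615 0.044 0.013] hi [0.606 0.039 0.073] 0.081 med z 0.002
tubeR [ 0.617 -0.256  0.013] hi [ 0.602 -0.25   0.073] 0.08 med z 0.001
bench [ 0.473 -0.243  0.013] hi [ 0.477 -0.248  0.006] 0.009 med z -0.0
[ 1.53467394e-02 -2.65366197e-01  1.44277356e+00 -4.44089210e-16
  1.96418529e+00  1.58614307e+00] [ 1.53467394e-02 -2.65366197e-01  1.44277356e+00 -4.44089210e-16
  1.96418529e+00  1.53467394e-02] None
0.15
```

View pics/c0.png

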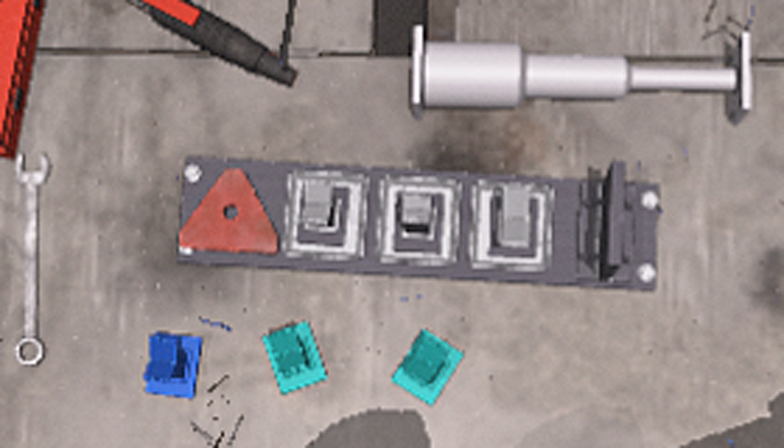

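The crop shows the spanner at about top px (150,260) and the three grey rests with V channels in the nests. The coloured ones are on the bare bench. Next I take close wrist views from two places.

```bash
python3 - <<'E'
from h import *
import pickle
q=[0,1,0,0]
for i,y in enumerate((.11,-.03)):
    move_to([.515,y,.24],q); hold(.3)
    im=get_image("wrist");pickle.dump(im,open(f"w{i}.pkl","wb"));cv2.imwrite(f"pics/w{i}.png",im["frame"])
    w=pts(im);m=(w[...,2]>.05)&(w[...,2]<.15)&(abs(w[...,0]-.475)<.06)&(abs(w[...,1]-.04)<.13)
    for c in(.129,.043,-.043):
        mm=m&(abs(w[...,1]-c)<.03); r=w[mm]
        print(c,len(r),np.percentile(r[:,2],[50,90,97,99]).round(4),r.mean(0).round(4))
print(state()["time"],state()["ee_pos"])
E
```

```text
0.129 1285 [0.0838 0.0907 0.0917 0.0921] [0.4764 0.1312 0.0817]
0.043 1386 [0.0905 0.0978 0.0987 0.0992] [0.4741 0.0458 0.0849]
-0.043 1826 [0.074  0.0847 0.0858 0.0865] [ 0.4663 -0.0415  0.0731]
0.129 1695 [0.0808 0.0903 0.0914 0.092 ] [0.4766 0.1287 0.0781]
0.043 1352 [0.0901 0.0976 0.0986 0.0991] [0.4745 0.041  0.0844]
-0.043 1533 [0.0752 0.0848 0.0858 0.0863] [ 0.4657 -0.0434  0.0747]
3.9667 [ 0.51508697 -0.02905858  0.24000229]
```

View pics/w0.png

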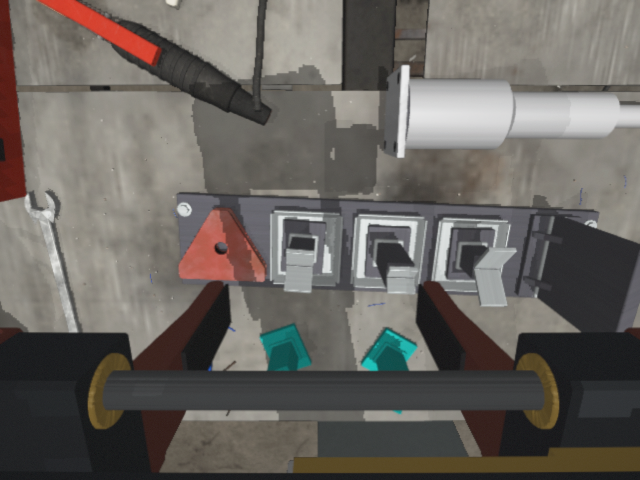

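View pics/w1.png

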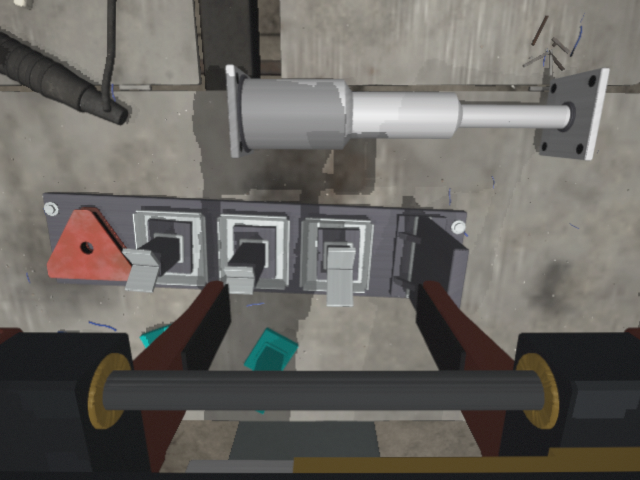

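Both wrist views show the three grey Vs. By height they are left = medium (top 0.092), middle = narrow (0.099) and right = wide (0.086), so left and middle have to be swapped and the wide one may stay. Now I measure precise poses.

```bash
cat > meas.py <<'E'
from h import *
def rect(P):
    (c,s,a)=cv2.minAreaRect((P[:,:2]*1000).astype(np.float32))
    a=(a+45)%90-45
    return np.round(c,1),np.round(s,1),round(a,2)
def biggest(P,n=None):
    # drop stray points: largest blob on a 2 mm grid
    g=np.round((P[:,:2]-P[:,:2].min(0))/.002).astype(int)+2
    im=np.zeros(g.max(0)+5,np.uint8);im[g[:,0],g[:,1]]=1
    k,l,st,_=cv2.connectedComponentsWithStats(cv2.dilate(im,np.ones((3,3))))
    b=1+st[1:,4].argmax();return P[l[g[:,0],g[:,1]]==b]
def nests(ws):
    for c in(.129,.043,-.043):
        R=np.concatenate([w[(w[...,2]>.0185)&(w[...,2]<.028)&(abs(w[...,0]-.475)<.055)&(abs(w[...,1]-c)<.043)] for w in ws])
        print("nest",rect(biggest(R)),len(R),np.percentile(R[:,2],95).round(4))
E
python3 - <<'E'
from meas import *
import pickle
ims=[pickle.load(open(f"w{i}.pkl","rb")) for i in(0,1)];ws=[pts(i) for i in ims]
nests(ws)
for w in ws: nests([w])
for c,lo,hi in((.129,.076,.1),(.043,.090,.105),(-.043,.063,.095)):
  for w in ws:
    R=w[(w[...,2]>lo)&(w[...,2]<hi)&(abs(w[...,0]-.475)<.06)&(abs(w[...,1]-c)<.035)]
    R=biggest(R);top=R[R[:,2]>np.percentile(R[:,2],99)-.004]
    print("rest",rect(R),len(R),np.percentile(R[:,2],99).round(4),"topc",top[:,:2].mean(0).round(4))
# foot tops z .013+.008=.021 inside nest; rail; tube
for w in ws:
    R=w[(w[...,2]>.01)&(w[...,2]<.09)&(w[...,0]>.55)&(w[...,0]<.66)&(w[...,1]>-.30)&(w[...,1]<.10)]
    R=biggest(R);print("tube",rect(R),np.percentile(R[:,2],99.5).round(4))
    for a,b in((-.08,.03),(-.09,-.09),(-.22,-.15)):
        pass
    for yy in(.02,-.01,-.08,-.11,-.17,-.21):
        r=R[abs(R[:,1]-yy)<.006]
        if len(r): print(yy,"x",np.percentile(r[:,0],[1,99]).round(4),"ztop",np.percentile(r[:,2],98).round(4), "xtop",r[r[:,2]>r[:,2].max()-.003][:,0].mean().round(4))
    for z in ((.0,.02),):
        R=w[(w[...,2]>.006)&(w[...,2]<.0165)&(abs(w[...,0]-.475)<.07)&(w[...,1]>-.2)&(w[...,1]<.3)]
        print("rail",rect(biggest(R)))
E
```

```text
nest (array([475.6, 131.2]), array([79.6, 80.2]), -2.65) 4669 0.0247
nest (array([472. ,  43.8]), array([74.2, 79.9]), -2.56) 4492 0.0248
nest (array([468.2, -41.2]), array([74.6, 79.8]), -2.64) 4403 0.0249
nest (array([475.9, 131.3]), array([79.5, 79.4]), -2.63) 2389 0.0246
nest (array([471.9,  44.1]), array([73.6, 79.6]), -2.49) 2248 0.0247
nest (array([468.1, -41.1]), array([74.6, 79.8]), -2.74) 2107 0.025
nest (array([475.6, 128.8]), array([74.5, 80.3]), -2.34) 2280 0.0248
nest (array([472. ,  43.5]), array([73.6, 79.8]), -2.64) 2244 0.0248
nest (array([468.4, -41.2]), array([72.3, 79.4]), -2.62) 2296 0.0248
rest (array([476.7, 131.2]), array([24. , 39.2]), -4.79) 1090 0.0922 topc [0.4767 0.1312]
rest (array([476.7, 131.5]), array([25.1, 39.5]), -4.44) 1152 0.0922 topc [0.4772 0.1309]
rest (array([471. ,  44.1]), array([24.2, 25.3]), -2.63) 725 0.0995 topc [0.4712 0.0441]
rest (array([470.8,  43. ]), array([24.3, 25. ]), -2.92) 680 0.0994 topc [0.472 0.042]
rest (array([468.3, -43.2]), array([25.2, 56.6]), -1.11) 1541 0.0866 topc [ 0.4686 -0.0427]
rest (array([468.3, -43.9]), array([23.8, 56.4]), -0.95) 1414 0.0864 topc [ 0.4693 -0.0433]
tube (array([615. , -61.2]), array([ 71.8, 227.8]), 4.19) 0.073
0.02 x [0.5777 0.6352] ztop 0.0669 xtop 0.6069
-0.01 x [0.5777 0.6352] ztop 0.0668 xtop 0.6067
-0.08 x [0.5874 0.6255] ztop 0.0569 xtop 0.6067
-0.11 x [0.5875 0.6245] ztop 0.0572 xtop 0.606
-0.17 x [0.5963 0.6152] ztop 0.047 xtop 0.6053
rail (array([472.,  43.]), array([440.2, 100.7]), -2.55)
tube (array([ 606.6, -103.1]), array([304.9,  72.4]), -0.18) 0.0732
0.02 x [0.5777 0.6351] ztop 0.0667 xtop 0.6068
-0.01 x [0.5777 0.6353] ztop 0.0669 xtop 0.6071
-0.08 x [0.5865 0.6252] ztop 0.057 xtop 0.6064
-0.11 x [0.5866 0.6254] ztop 0.0569 xtop 0.6063
-0.17 x [0.5963 0.616 ] ztop 0.0471 xtop 0.6062
-0.21 x [0.5965 0.6152] ztop 0.0474 xtop 0.6063
rail (array([472.3,  44.2]), array([440.2, 100.7]), -2.55)
```

Measured:
- The row's middle is at (0.472, 0.0437), yaw -2.55°.
- The rests are medium (0.4767, 0.1313), narrow (0.471, 0.0436) and wide (0.4683, -0.0435). All V heights are within 1 mm of the text.
- The tube is at (0.6066, -0.103), axis 36 mm up.

I start with the medium rest, setting it aside on the free spot.

```bash
cat > act.py <<'E'
from h import *
TH=np.radians(-2.55);MID=np.array([.4721,.0437]);ROW=np.array([-np.sin(TH),np.cos(TH)])
LEFT=MID+.085*ROW;FREE=MID+.275*ROW
def q(a): return [0,np.cos(a/2),np.sin(a/2),0]
def rep(t):
    s=state();print(t,"t",round(s["time"],1),"gap",round(s["finger_gap"],4),"F",s["ft_force"].round(1),"ff",round(s["finger_force"],1),s["ee_pos"].round(4))
def pick(xy,zg,yaw,up,above=.05):
    z=zg-.011
    move_to([*xy,z+above],q(yaw));move_l([*xy,z],.12);close();rep("closed")
    move_l([*xy,z+up],.15);rep("lifted")
def place(xy,zg,yaw,zc,up=.06):
    z=zg-.011
    move_l([*xy,zc],.3,q(yaw));move_l([*xy,z+.02],.2);move_l([*xy,z+.0008],.05);hold(.2);rep("down")
    gripper_open();move_l([*xy,z+up],.2);rep("off")
E
python3 - <<'E'
from act import *
move_to([.4767,.1313,.16],q(np.radians(-4.6)))
pick([.4767,.1313],.075,np.radians(-4.6),.07,.06)
place(FREE,.062,TH,.134)
E
```

```text
closed t 6.7 gap 0.0241 F [-0.4 -1.  -0.1] ff 30.0 [0.4767 0.1312 0.0639]
lifted t 7.3 gap 0.0236 F [ 0.5  0.1 -4.6] ff 30.0 [0.4763 0.1313 0.1329]
down t 9.2 gap 0.0239 F [ 0.6  0.2 -3.1] ff 30.0 [0.4843 0.3185 0.0519]
off t 10.8 gap 0.0878 F [-0.1 -0.7  0.2] ff 0.0 [0.4847 0.3186 0.1114]
```

```bash
python3 - <<'E'
from act import *
move_l([*MID,.17],.3)
pick([.471,.0436],.089,np.radians(-2.7),.06,.06)
place(LEFT,.089,TH,.138)
move_l([*FREE,.17],.3)
pick(FREE,.062,TH,.13,.06)
place(MID,.075,TH,.181,.08)
move_to([.515,.04,.24],[0,1,0,0]);hold(.3)
im=get_image("wrist");cv2.imwrite("pics/w2.png",im["frame"]);w=pts(im)
from meas import rect,biggest
for c,lo in((.129,.090),(.043,.076),(-.043,.063)):
    R=biggest(w[(w[...,2]>lo)&(w[...,2]<.11)&(abs(w[...,0]-.475)<.06)&(abs(w[...,1]-c)<.035)])
    print("rest",rect(R),np.percentile(R[:,2],99).round(4))
E
```

```text
closed t 13.8 gap 0.0238 F [ 0.1  0.1 -0.2] ff 29.9 [0.471  0.0435 0.0779]
lifted t 14.3 gap 0.0239 F [-1.   0.4 -3.7] ff 29.9 [0.4707 0.0436 0.1371]
down t 15.8 gap 0.0237 F [ 0.2 -0.4 -3.2] ff 30.0 [0.476  0.1287 0.079 ]
off t 17.4 gap 0.0879 F [ 0.2  0.3 -0.7] ff 0.0 [0.4762 0.1287 0.1383]
closed t 20.2 gap 0.0239 F [ 0.5 -0.1  0. ] ff 30.0 [0.4843 0.3184 0.0509]
lifted t 21.2 gap 0.0238 F [ 0.3 -0.3 -4. ] ff 30.0 [0.4839 0.3181 0.1794]
down t 23.6 gap 0.0241 F [-0.2  0.1 -3.7] ff 30.0 [0.4721 0.0437 0.0649]
off t 25.2 gap 0.0878 F [-0.7  0.1 -0.1] ff 0.0 [0.472  0.0437 0.1433]
rest (array([476.3, 128.9]), array([24.6, 24.7]), -2.49) 0.0989
rest (array([472.3,  43.9]), array([23.9, 39. ]), -2.54) 0.0921
rest (array([468.8, -43.1]), array([24.4, 55.1]), -1.32) 0.0864
```

View pics/w2.png

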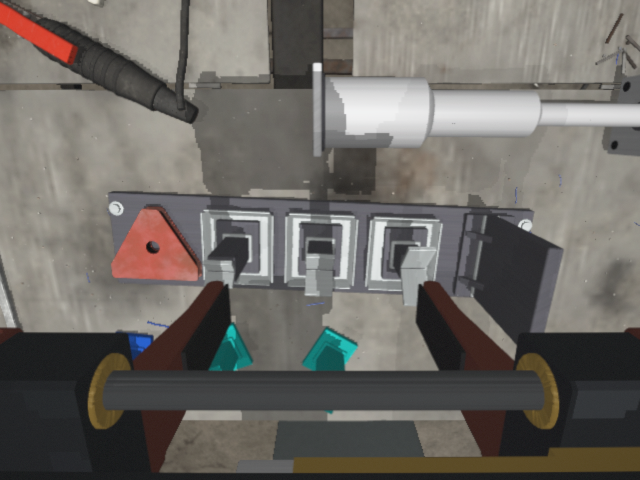

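The picture shows all three rests seated in order: narrow (225,250), medium (320,260) and wide (410,270), with yaws -2.5°, -2.5° and -1.3°. The wide one stood right already; gripping it would bring the gripper's body against the stop, so I leave it.

The tube's half turn exceeds joint 6's range in one grasp, so I turn it 90° on the bare bench right of the rail and regrasp. First I check that the bench there is clear and the poses are reachable.

```bash
python3 - <<'E'
from act import *
im=get_image("top");w=pts(im)
C=np.array([.45,-.255])
r=w[(abs(w[...,0]-C[0])<.17)&(abs(w[...,1]-C[1])<.045)]
print("bare?",len(r),np.percentile(r[:,2],[1,50,99,100]).round(3))
r=w[(abs(w[...,0]-C[0])<.2)&(w[...,1]<-.29)&(w[...,1]>-.5)&(w[...,2]>.012)&(w[...,2]<.05)]
print("hammer y max",np.percentile(r[:,1],[50,95,99]),)
a=np.radians(-.18);h=np.pi/2
G0=np.array([.6066,-.1031])+.03*np.array([-np.sin(a),np.cos(a)])
G1=C+.03*np.array([-1,0]);G2=MID-.03*ROW
print(G0,G1,G2)
for g,z,y in((G0,.025,h+a),(G0,.2,h+a),(G1,.2,2*h),(G1,.026,2*h),(G1,.026,0),(G1,.2,0),(G2,.2,h+TH),(G2,.092,h+TH)):
    k=inverse_kinematics([*g,z],q(y));print(z,None if k is None else k.round(2))
E
```

```text
bare? 4490 [-0.008 -0.     0.07   0.081]
hammer y max [-0.40164168 -0.36948375 -0.35892762]
[ 0.60669425 -0.07310015] [ 0.42  -0.255] [0.47076526 0.01372971]
0.025 [-0.18  0.18  1.5  -0.    1.46 -0.17]
0.2 [-0.18  0.12  1.26 -0.    1.77 -0.17]
0.2 [-0.61 -0.21  1.57 -0.    1.78 -2.19]
0.026 [-0.61 -0.15  1.83 -0.    1.46 -2.19]
0.026 [-0.61 -0.15  1.83 -0.    1.46  0.96]
0.2 [-0.61 -0.21  1.57 -0.    1.78  0.96]
0.2 [-0.04 -0.26  1.62 -0.    1.79  0.  ]
0.092 [-0.04 -0.25  1.8  -0.    1.59  0.  ]
```

The bench there is bare: the only high points are the tube's own thin end, and the hammer lies at y < -0.359. All poses are reachable, so I turn the tube.

```bash
python3 - <<'E'
from act import *
from meas import rect,biggest
h=np.pi/2;a=np.radians(-.18);G0=[.6067,-.0731];G1=[.42,-.255]
move_to([*G0,.2],q(h+a));move_l([*G0,.025],.2);close();rep("tube")
move_l([*G0,.2],.15);rep("lift")
move_to([*G1,.2],q(2*h));rep("over");move_l([*G1,.05],.2);move_l([*G1,.026],.05);hold(.2);rep("down")
gripper_open();move_l([*G1,.2],.25)
move_to([.42,-.25,.26],q(0));hold(.3)
im=get_image("wrist");cv2.imwrite("pics/w3.png",im["frame"]);w=pts(im)
R=biggest(w[(w[...,2]>.012)&(w[...,2]<.09)&(abs(w[...,0]-.45)<.2)&(abs(w[...,1]+.255)<.07)])
print(rect(R),np.percentile(R[:,2],99.5))
for x in(.32,.36,.42,.45,.52,.57):
    r=R[abs(R[:,0]-x)<.005]
    if len(r):print(x,np.percentile(r[:,1],[1,99]).round(4),np.percentile(r[:,2],98).round(4))
E
```

```text
tube t 29.5 gap 0.0393 F [ 1.2  0.3 -0.3] ff 30.0 [ 0.6068 -0.0731  0.025 ]
lift t 30.9 gap 0.0393 F [-0.6  0.7 -7.2] ff 30.0 [ 0.6062 -0.073   0.1983]
over t 32.6 gap 0.0395 F [-0.4 -0.1 -6.9] ff 30.0 [ 0.4202 -0.2548  0.1999]
down t 34.3 gap 0.0396 F [-0.6 -0.  -7. ] ff 30.0 [ 0.42   -0.2551  0.026 ]
(array([ 447.7, -254.4]), array([ 71.3, 301.1]), -0.17) 0.07309528082782893
0.32 [-0.2825 -0.2256] 0.0668
0.36 [-0.2827 -0.2264] 0.0667
0.42 [-0.2745 -0.2351] 0.0569
0.45 [-0.2729 -0.2355] 0.057
0.52 [-0.2634 -0.2456] 0.0472
0.57 [-0.2639 -0.2458] 0.0473
```

View pics/w3.png

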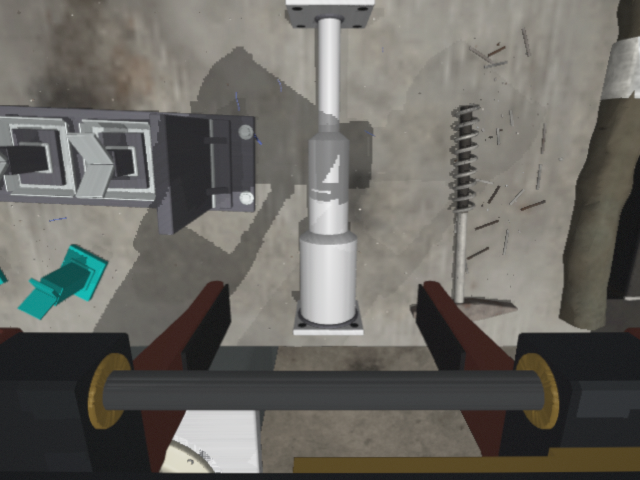

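The tube lies along x at px (328,170), thick end near the robot, clear of the hammer (460,200) and the rail. Now I regrasp and lay it in the rests.

```bash
python3 - <<'E'
from act import *
h=np.pi/2;G1=[.4197,-.2547];G2=MID-.0298*ROW
move_l([*G1,.1],.25,q(0));move_l([*G1,.025],.12);close();rep("tube")
move_l([*G1,.22],.2);rep("lift")
move_to([*G2,.22],q(h+TH));hold(.2);rep("over")
move_l([*G2,.11],.15);rep("near")
for z in np.arange(.096,.0895,-.001):
    move_l([*G2,z],.03);hold(.1);s=state();print(round(z,4),s["ft_force"].round(1),s["moment"].round(2))
    if s["ft_force"][2]>-3.5:break
rep("down")
im=get_image("scene");cv2.imwrite("pics/s4.png",im["frame"])
E
```

```text
tube t 41.5 gap 0.0394 F [ 0.1 -0.8 -0. ] ff 30.0 [ 0.4197 -0.2548  0.025 ]
lift t 42.6 gap 0.0394 F [-0.2  0.3 -7.9] ff 30.0 [ 0.4192 -0.2543  0.218 ]
over t 43.8 gap 0.0396 F [ 0.4 -0.5 -7. ] ff 30.0 [0.4708 0.0128 0.2198]
near t 44.7 gap 0.0396 F [-0.5 -0.3 -7. ] ff 30.0 [0.4714 0.0139 0.1113]
0.096 [ 0.6  0.2 -7.2] [-0.1  -0.04 -0.  ]
0.095 [-1.   0.1 -7.3] [-0.08 -0.06  0.01]
0.094 [-0.2 -1.2 -6.3] [-0.09 -0.08  0.04]
0.093 [ 0.2  0.4 -6.5] [-0.06 -0.15 -0.02]
0.092 [ 1.5 -0.  -5.2] [-0.09 -0.34 -0.02]
0.091 [ 2.1 -0.5  2.2] [-0.09 -0.38  0.05]
down t 47.2 gap 0.0393 F [ 2.1 -0.5  2.2] ff 30.0 [0.4715 0.0139 0.0921]
```

Contact came at the expected height, axis about 0.103. I open, retreat and inspect.

```bash
python3 - <<'E'
from act import *
from meas import rect,biggest
G2=state()["ee_pos"][:2]
gripper_open();rep("open");move_l([*G2,.24],.15);rep("off")
import pickle
for i,y in enumerate((.10,-.01)):
    move_to([.515,y,.30],q(0));hold(.4)
    im=get_image("wrist");cv2.imwrite(f"pics/f{i}.png",im["frame"]);w=pts(im)
    R=biggest(w[(w[...,2]>.101)&(w[...,2]<.15)&(abs(w[...,0]-.47)<.045)&(w[...,1]<.22)&(w[...,1]>-.114)])
    print(rect(R))
    for y in(-.08,-.05,-.02,.01,.05,.075,.1,.15,.18):
        r=R[abs(R[:,1]-y)<.005]
        if len(r)>9:
            zt=np.percentile(r[:,2],98);print(y,"ztop",zt.round(4),"x",np.percentile(r[:,0],[1,99]).round(4))
im=get_image("top");cv2.imwrite("pics/t5.png",im["frame"])
print(state()["time"])
E
```

```text
open t 48.1 gap 0.0878 F [ 0.  -0.3 -0.5] ff 0.0 [0.4708 0.0139 0.091 ]
off t 49.3 gap 0.0877 F [-0.3  0.4  0.3] ff 0.0 [0.4712 0.0139 0.2389]
(array([472. ,  44.7]), array([304.1,  73. ]), -2.52)
-0.08 ztop 0.1343 x [0.442  0.4966]
-0.05 ztop 0.1339 x [0.4425 0.4979]
-0.02 ztop 0.1338 x [0.4442 0.4992]
0.01 ztop 0.124 x [0.4541 0.4907]
0.05 ztop 0.1239 x [0.4563 0.4924]
0.075 ztop 0.1237 x [0.4575 0.4936]
0.1 ztop 0.1139 x [0.4663 0.485 ]
0.15 ztop 0.1139 x [0.4681 0.487 ]
0.18 ztop 0.1137 x [0.4692 0.4884]
(array([472.4,  45.5]), array([303.6,  72.4]), -2.53)
-0.08 ztop 0.1341 x [0.4427 0.4966]
-0.05 ztop 0.1338 x [0.4431 0.4979]
-0.02 ztop 0.1339 x [0.4433 0.4993]
0.01 ztop 0.1239 x [0.4541 0.4907]
0.05 ztop 0.1238 x [0.4563 0.4926]
0.075 ztop 0.1237 x [0.4575 0.4937]
0.1 ztop 0.1139 x [0.4661 0.4849]
0.15 ztop 0.1138 x [0.4681 0.4872]
0.18 ztop 0.1141 x [0.4706 0.4884]
52.225
```

View pics/f1.png

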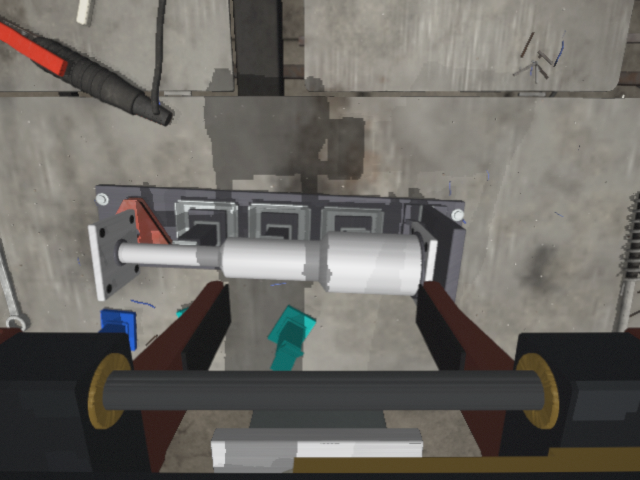

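The tube lies level: the section tops are steady at 0.134, 0.124 and 0.114, so the axis is about 0.104 up. It is centred within about 1.5 mm at yaw -2.5°, with the thick end (375,262) at the stop (440,262). I hand it in.

```bash
python3 -c "
from bench import *
print(job_done())"
```

```text
the job is handed in; nothing more can be done
None
```

The job is handed in at about 52 s of robot time: the rests stand wide, medium, narrow from the stop (the wide one was already in its nest and was not moved), and the tube lies level in them, thick end to the stop and centred within about 1.5 mm.

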